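# Pin the fixture's swing arm

## Task

The swing arm of the little work-holding fixture is closed into its fork; lock it there. Take the long pin with the round knob out of the pin stand and put it straight down through the fork and the arm's eye until its flange rests flat on top of the fork, then let go. Leave the short T-handled pin in the stand.

Things in the scene. Friction and masses are not known exactly. Their poses are not given: they have to be found in the camera images.
- long_pin: Pin to use, upright in the stand. Steel shank 14 mm dia, 50 mm long (last 12 mm tapers to 6 mm); steel flange 36 mm dia, 4 mm thick; on it a round black knob 26 mm dia, 34 mm tall, gripped at any yaw. About 90 g. Origin: centre of the flange's underside; z up along the axis: knob z = +4 to +38 mm, tip at z = -50 mm.
- short_pin: Pin to leave alone, in the stand's other hole. Same shank diameter, flange and materials, but the shank is only 24 mm long and the handle is a black T-bar 50 x 14 mm, its top 31 mm above the origin. Origin: centre of the flange's underside; z up, T-bar along x.
- pin_stand: Aluminium sheet stand fixed to the worktop, 48 (x) x 150 (y) mm, top face at z = 62 mm, with two 18 mm holes at y = -50 and +50 mm. Either hole may hold either pin, flange resting on the top face. Origin: centre of its underside, z up.
- lock_hole (a point): Mouth centre of the fork's 22 mm hole on the fork's top face, 60 mm above the worktop; z up. Fork: steel, 44 x 48 mm from above, at one end of a fixed fixture (base 64 x 160 mm); y points along the arm to its pivot post 110 mm off, 54 mm tall. Plates at z = 0 to -8 and -26 to -34 mm; the arm's eye between (24 mm hole, under 3 mm off-axis) yields to the pin. Free depth 54 mm.
Mind the look-alikes: they are no part of the job. Leave any purple or turquoise look-alike of the long_pin alone.

How it is judged:
At the end, for the whole second after the job is handed in: The long pin stands in the fork's hole, through the arm's eye and both fork plates: its flange underside within 6 mm of the fork's top face and within 12 mm of the hole's axis sideways, within 10 degrees of upright, at rest; and the short pin is still in the stand, within 20 mm of where it was (horizontal distance between long_pin and lock_hole below 0.012 m and z of long_pin in the frame of lock_hole between -0.006 and 0.006 m and angle between long_pin's own z axis and vertical below 0.175 rad and linear speed of long_pin below 0.02 m/s and distance of short_pin from where it was at the start of the episode below 0.02 m); the robot touches nothing.
It fails at once if the short pin is taken from its place (moved by more than 20 mm) (distance of short_pin from where it was at the start of the episode above 0.02 m).
It also fails if it takes over 48 s, if anything falls off the work surface, if the arm or the gripper's body presses on something with over 40 N, if the wrist force passes 120 N, or if a joint passes its speed limit or range.

## Robot

A 6-joint arm with a two-finger parallel gripper is mounted at the origin on a cart in front of the work surface, level with it; the furniture and walls round the work are solid. World frame = base frame: x ahead of the robot, y to its left, z up, the work surface at z = 0. Lengths are in m, angles in rad, forces in N, time in s.
With the tool pointing down it reaches from about 0.35 to 0.975 m from the base axis. Payload 4.9 kg.
Tool frame: the origin (TCP) lies where the fingers leave the gripper's body, on its centre line; the fingertips stand 73 mm ahead of it and the grasp point (between the pads) lies 54 mm ahead of it; z points along the fingers, y is the direction in which the jaws open and shut (so a half turn about z gives the same grasp; the last joint's range is limited). The gripper opens to 85 mm and grips with 20 to 120 N. Pads are 22 mm wide; open, the fingers measure 114 mm over their backs; the gripper's body (76 mm by 85 mm) begins 54 mm behind the grasp point. The pads swing forward as they close: fully open they stand 13 mm farther back than shut.
Start: joints at [-1.292, 0.053, 1.613, -0, 1.476, -0.119], TCP at [0.242, -0.576, 0.304] pointing down, gripper open.
Joint ranges: [-3.01, 3.01], [-1.01, 2.22], [0.06, 2.58], [-1.02, 4.17], [0.09, 2.62], [-3.14, 3.14]. Speed limits (rad/s): [2.57, 2.57, 3.14, 3.14, 3.14, 3.14].

## Interface

Orientations are given as a rotation vector (axis times angle).
In Python, from station import monitor, vision, workorder gives the robot as it stands.
- The arm moves only by the tool arm_command, never from a script. Its argument "rows" is text: rows parted by semicolons, each of 6 numbers parted by spaces: the shift along the world's x, y, z in mm, then the turn, a rotation vector about the world's x, y, z in degrees. In form: tx ty tz wx wy wz; .... A call has 1 to 12 rows; each row is the pose to reach, as a shift and turn from the pose measured when the call began; what a row does not reach only later rows make up. A row lasts 1/8 s, in which the tool goes at most 62.5 mm and 10.7 degrees, less where a joint would pass 70% of its speed; a pose out of reach is approached as far as the arm can. A call with a gripper value outside its range is refused whole. "jaw" is the opening, from 0 (shut) to 1 (fully open), set as the call begins (left out, the last holds). The fingers move at their own pace and stop on an object; "squeeze" is the grip in N (left out, the last holds). Time passes only in rows, so rows that repeat a pose let the fingers close. It gives the time, the measured TCP pose, the force and the opening at its end, in the units of the state.
- monitor.get_obs(): the state, without advancing time (a new reading comes with each control period).
- vision.get_image(name): name is "scene" or "top"; returns a dict with "frame" (400x640x3 uint8, red, green, blue), "vfov" (degrees; the focal length in pixels is half the picture's height over the tangent of half this angle, whatever the lens; pixels are square), "cx", "cy" (the principal point, pixels), "distortion" ([k1, k2, p1, p2, k3] as OpenCV has them; the pictures are not rectified), "R" (3x3) and "t" (3): a world point X has camera coordinates R X + t. Camera axes: x right, y down, z forward; pixel columns grow to the right and rows downward; lengths in m; the calibration is good to about 2 mm. A picture is of the moment at which its call begins. There is no depth.
- workorder.finish_job(): hands the job in, once; it reports no verdict.
The state is a dict: "t": time; "q": joint angles; "dq": joint speeds; "effort": joint torques, N m; "tool_pos": TCP position; "tool_rot": TCP orientation; "contact_force": force on the tool from outside, world axes, zero at the start; "wrist_torque": the same for the moment, N m; "opening": finger opening in m.
Only numpy, scipy, OpenCV 4.12 (cv2) and the standard library are available. Lean on these libraries where they do the work, as an engineer would, in place of code of your own. Each camera call takes 0.05 s, during which the arm holds its last target. There are 200 camera calls.

## Working session

There is one attempt and no reset: what is moved stays moved. The work goes in short steps, Python scripts to look and compute and a tool call to move; the robot and the scene stay as the last step left them, time stands still between calls to the robot, and variables do not carry over. Pictures are saved under pics/ and viewed, about 8 in all and at most 12, crops included, and the job is handed in when it is done.

Besides the shell and the picture viewer there is one more tool, called after "Request:" as a command line: name --argument value ..., lists and objects as JSON in quotes. arm_command: Moves the arm, as the interface text tells. Its arguments: {"type":"object","properties":{"rows":{"type":"string"},"jaw":{"type":"number"},"squeeze":{"type":"number"}},"required":["rows"]}

```bash
mkdir -p pics
cat > h.py <<'E'
import numpy as np, cv2
from station import monitor, vision, workorder
def cam(n):
    d=vision.get_image(n); f=d["frame"].shape[0]/2/np.tan(np.radians(d["vfov"])/2)
    d["K"]=np.array([[f,0,d["cx"]],[0,f,d["cy"]],[0,0,1.]]); d["D"]=np.array(d["distortion"],float)
    d["R"]=np.array(d["R"]);d["t"]=np.array(d["t"]);d["C"]=-d["R"].T@d["t"]; return d
def ray(d,uv):
    p=cv2.undistortPoints(np.array([[uv]],float),d["K"],d["D"])[0,0]
    return d["R"].T@np.array([p[0],p[1],1.])
def plane(d,uv,z):
    r=ray(d,uv); return d["C"]+r*(z-d["C"][2])/r[2]
def proj(d,X):
    return cv2.projectPoints(np.array(X,float).reshape(-1,3),cv2.Rodrigues(d["R"])[0],d["t"],d["K"],d["D"])[0][:,0]
def save(n,im,s=1):
    cv2.imwrite("pics/"+n+".png",cv2.resize(im[...,::-1],None,fx=s,fy=s,interpolation=cv2.INTER_CUBIC))
E
python3 - <<'E'
from h import *
for n in("scene","top"):
    d=cam(n); save(n+"0",d["frame"],1.25); print(n,d["C"],d["vfov"],d["R"][2])
o=monitor.get_obs();print(o)
E
```

```text
scene [0.0140732  0.71830831 0.65715935] 55.41832979270882 [ 0.54496094 -0.45748884 -0.70265322]
top [0.32045733 0.33977709 0.95435138] 48.37685227770711 [ 0.1622935  -0.00878522 -0.98670342]
{'t': 0.1, 'q': array([-1.29197245e+00,  5.32965003e-02,  1.61415234e+00,  3.56755479e-05,
        1.47601630e+00, -1.19020513e-01]), 'dq': array([-1.15257115e-03,  7.08774666e-05, -4.51619433e-03, -2.06047626e-04,
        4.42841929e-04, -6.41079417e-04]), 'effort': array([-3.00475676e-05, -3.94904137e+01, -3.71361136e+01, -1.59868187e-04,
        3.89423658e-03,  1.60485513e-05]), 'tool_pos': array([ 0.24202112, -0.57577179,  0.30278493]), 'tool_rot': array([-3.07780944e+00, -6.20444566e-01,  1.79053843e-04]), 'contact_force': array([-0.68211504,  0.24146593,  0.25220276]), 'wrist_torque': array([ 0.01890224, -0.01441158, -0.02556111]), 'opening': 0.08558224507421695}
```

View pics/scene0.png

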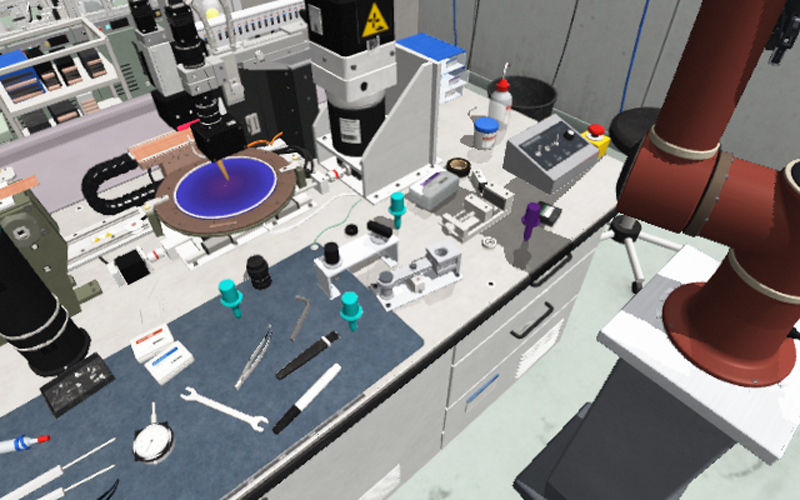

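View pics/top0.png

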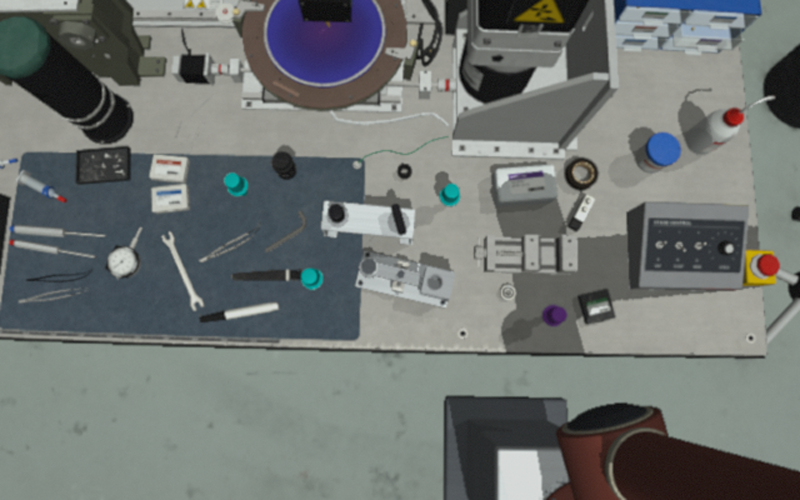

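The stand is at about (368,220) in the top view (800-wide), with the round knob at (337,213) and the T-bar at (399,218). The fixture is at about (405,278). Next I'll zoom in on both.

Run:
```python
from h import *
a=cam("top")["frame"][150:255,245:375]; b=cam("scene")["frame"][165:260,240:380]
a=cv2.resize(a,(0,0),fx=5,fy=5,interpolation=cv2.INTER_CUBIC)[:, :650]; b=cv2.resize(b,(0,0),fx=5,fy=5,interpolation=cv2.INTER_CUBIC)
save("ca",a); save("cb",b)
```

```text
(no output)
```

View pics/ca.png

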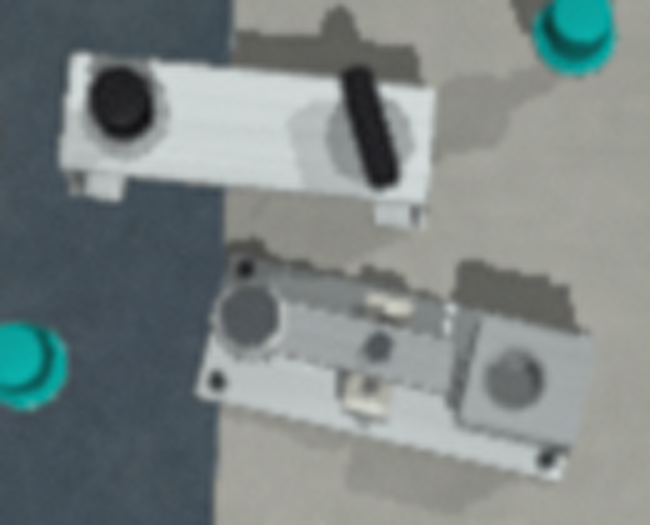

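View pics/cb.png

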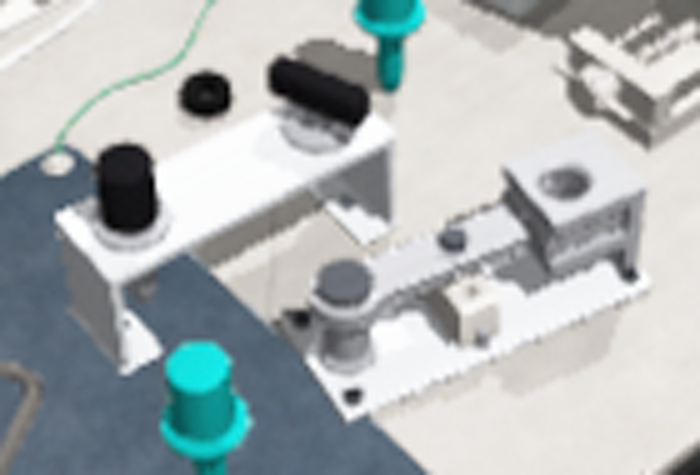

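The top crop shows the knob top at about (121,100), the fork hole at about (514,379) and the post top at about (249,317). In the scene crop the hole is at about (566,182), the post at (343,282) and the knob top at (126,160). The fork is the end nearer the robot's right. Next I'll locate these in both views.

Run:
```python
from h import *
T=cam("top");S=cam("scene")
ft=lambda u,v:((u+.5)/5-.5+245,(v+.5)/5-.5+150)
fs=lambda u,v:((u+.5)/5-.5+240,(v+.5)/5-.5+165)
def tri(n,a,b,z):
    A=[];B=[]
    for d,p in((T,ft(*a)),(S,fs(*b))):
        r=ray(d,p);r/=np.linalg.norm(r);P=np.eye(3)-np.outer(r,r);A.append(P);B.append(P@d["C"])
    X=np.linalg.lstsq(np.vstack(A),np.hstack(B),rcond=None)[0]
    print(n,X.round(4),plane(T,ft(*a),z).round(4),plane(S,fs(*b),z).round(4))
tri("hole",(514,379),(566,182),.06)
tri("post",(249,317),(343,282),.054)
tri("knobtop",(121,99),(126,160),.100)
tri("tbar",(370,127),(319,91),.093)
# sizes and flange by masks in top view
h=T["frame"][150:255,245:375]; g=h.max(2)
m=(g<60).astype(np.uint8); n,l,st,c=cv2.connectedComponentsWithStats(m)
for i in range(1,n):
    if st[i,4]>40: print(st[i],c[i],plane(T,c[i]+[245,150],.1))
for n,a in(("standTL",(72,55)),("TR",(435,88)),("BL",(62,168)),("BR",(430,203))): print(n,plane(T,ft(*a),.062))
for n,a in(("fTL",(482,318)),("TR",(592,335)),("BR",(572,445)),("BL",(464,428))): print(n,plane(T,ft(*a),.060))
```

```text
hole [0.4172 0.2739 0.0591] [0.4177 0.2744 0.06  ] [0.4161 0.2742 0.06  ]
post [0.4411 0.3824 0.0529] [0.4411 0.3825 0.054 ] [0.4402 0.3829 0.054 ]
knobtop [0.5198 0.4332 0.1011] [0.5201 0.4334 0.1   ] [0.5207 0.4327 0.1   ]
tbar [0.5143 0.3346 0.0843] [0.5129 0.3352 0.093 ] [0.5061 0.3401 0.093 ]
[ 69  13  10  24 131] [73.46564885 24.67938931] [0.51194064 0.33550086 0.1       ]
[ 18  14  12  14 129] [23.79069767 20.20155039] [0.51847782 0.43333876 0.1       ]
standTL [0.54706603 0.45854745 0.062     ]
TR [0.53690541 0.30865793 0.062     ]
BL [0.49948128 0.46044779 0.062     ]
BR [0.4887107  0.30981398 0.062     ]
fTL [0.44219254 0.28775803 0.06      ]
TR [0.43632621 0.24300947 0.06      ]
BR [0.39153545 0.25072382 0.06      ]
BL [0.39736878 0.29431652 0.06      ]
```

Both views agree: hole (0.417,0.274,0.060) and pin (0.520,0.433), with post–hole at 111 mm and the stand corners matching their given sizes. I'll move over there at height.

Request:
arm_command --rows "50 114 0 0 0 0;100 170 0 0 0 0;130 220 0 0 0 0;160 270 0 0 0 0;180 320 0 0 0 0;190 370 0 0 0 0;198 430 0 0 0 0;200 485 0 0 0 0;202 540 0 0 0 0;204 600 0 0 0 0;206 655 0 0 0 0;208 710 0 0 0 0" --jaw 1 --squeeze 60

```text
t: 1.8
tool_pos: [0.4495, 0.1284, 0.3038]
tool_rot: [-3.079, -0.621, -0.002]
contact_force: [1.0, -0.7, -0.3]
opening: 0.0854
```

Request:
arm_command --rows "10 60 0 0 0 0;20 120 0 0 0 0;40 180 0 0 0 0;55 240 0 0 0 0;70 295 0 0 0 0;70 305 -30 0 0 0;70 305 -75 0 0 0;70 305 -105 0 0 0;70 305 -105 0 0 0;70 305 -105 0 0 0"

```text
t: 3.05
tool_pos: [0.5201, 0.4338, 0.2005]
tool_rot: [-3.078, -0.62, -0.005]
contact_force: [0.3, 0.4, 0.5]
opening: 0.0853
```

Run:
```python
from h import *
T=cam("top");S=cam("scene");o=monitor.get_obs();print(o["tool_pos"],o["tool_rot"])
c=lambda d,r:cv2.resize(d["frame"][r[1]-60:r[1]+60,r[0]-50:r[0]+50],(0,0),fx=5,fy=5,interpolation=cv2.INTER_CUBIC)[:600,:500]
g=o["tool_pos"]+[0,0,-.054]; a=proj(T,g)[0].astype(int);b=proj(S,g)[0].astype(int);print(a,b)
save("p1",cv2.resize(np.hstack([c(T,a),c(S,b)]),(800,480)))
```

```text
[0.52049276 0.43400642 0.20161745] [-3.07767837 -0.62021783 -0.00812828]
[265 163] [261 180]
```

View pics/p1.png

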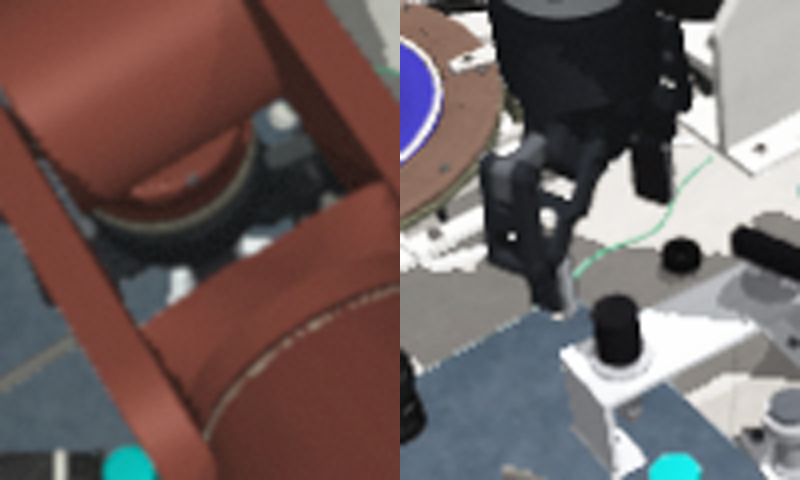

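The gripper straddles the knob in the scene view, while the arm hides the top view. I'll descend and then grip.

Request:
arm_command --rows "0 0 -20 0 0 0;0 0 -40 0 0 0;0 0 -56 0 0 0;0 0 -56 0 0 0;0 0 -56 0 0 0"

```text
t: 3.78
tool_pos: [0.5206, 0.4341, 0.1456]
tool_rot: [-3.078, -0.62, -0.008]
contact_force: [0.2, 0.4, 0.7]
opening: 0.0854
```

Request:
arm_command --rows "0 0 0 0 0 0;0 0 0 0 0 0;0 0 0 0 0 0;0 0 0 0 0 0;0 0 0 0 0 0;0 0 0 0 0 0;0 0 0 0 0 0;0 0 0 0 0 0" --jaw 0 --squeeze 60

```text
t: 4.78
tool_pos: [0.521, 0.4343, 0.1463]
tool_rot: [-3.077, -0.62, -0.01]
contact_force: [-0.2, -0.6, 4.9]
opening: 0.024
```

Request:
arm_command --rows "0 0 15 0 0 0;0 0 35 0 0 0;0 0 65 0 0 0;0 0 90 0 0 0;0 0 90 0 0 0;0 0 90 0 0 0"

```text
t: 5.52
tool_pos: [0.5206, 0.4341, 0.2356]
tool_rot: [-3.078, -0.62, -0.008]
contact_force: [-0.6, -1.3, -1.0]
opening: 0.0242
```

Run:
```python
from h import *
S=cam("scene");o=monitor.get_obs();print(o["tool_pos"],o["tool_rot"],o["opening"],o["contact_force"])
g=o["tool_pos"]+[0,0,-.085]; b=proj(S,g)[0].astype(int);print(b)
r=S["frame"][b[1]-50:b[1]+50,b[0]-50:b[0]+50];save("p2",r,6)
```

```text
[0.52030153 0.43390274 0.23474927] [-3.07810953 -0.62036742 -0.00623382] 0.023732812536961342 [-0.67003217 -0.4214294  -1.40801649]
[261 179]
```

View pics/p2.png

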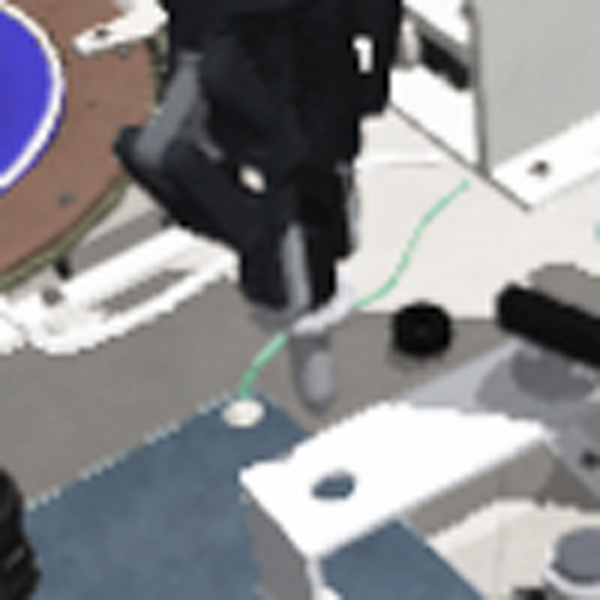

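The pin is gripped and lifted clear. Its tip is at crop (317,408) and the flange under the fingers at about (300,320); the short pin is undisturbed. Next I'll check where the tip sits relative to the tool.

Run:
```python
from h import *
S=cam("scene");o=monitor.get_obs();p=o["tool_pos"];R=cv2.Rodrigues(o["tool_rot"])[0];print(p,R[:,2])
f=lambda u,v:((u+.5)/6-.5+211,(v+.5)/6-.5+129)
for z in(.0835,.1335): print(((proj(S,p+R[:,2]*z)[0]-[211,129]+.5)*6-.5))
print("tip xy",plane(S,f(317,403),p[2]-.1335)-p)
print("shank top", plane(S,f(308,345),p[2]-.0865)-p)
```

```text
[0.5202456  0.43385291 0.23440633] [ 0.00315049  0.00201423 -0.99999301]
[305.97422424 301.42236683]
[321.70213822 408.26807627]
tip xy [ 3.68384204e-03 -2.46238454e-05 -1.33500000e-01]
shank top [-0.0149364   0.01039608 -0.0865    ]
```

Request:
arm_command --rows "-25 -40 0 0 0 0;-50 -80 0 0 0 0;-78 -120 0 0 0 0;-95 -148 0 0 0 0;-103 -160 0 0 0 0;-103 -160 -10 0 0 0;-103 -160 -20 0 0 0;-103 -160 -25 0 0 0;-103 -160 -25 0 0 0;-103 -160 -25 0 0 0"

```text
t: 6.88
tool_pos: [0.4175, 0.2741, 0.2095]
tool_rot: [-3.078, -0.621, -0.006]
contact_force: [-0.1, 0.7, -1.0]
opening: 0.0239
```

Run:
```python
from h import *
S=cam("scene");o=monitor.get_obs();p=o["tool_pos"];R=cv2.Rodrigues(o["tool_rot"])[0];print(p,R[:,2],o["opening"])
off=np.array([303,145]);im=S["frame"][145:245,303:403]
for z in(.0835,.1335): print(((proj(S,p+R[:,2]*z)[0]-off+.5)*6-.5))
print("hole",((proj(S,[.417,.274,.06])[0]-off+.5)*6-.5))
save("p3",im,6)
```

```text
[0.41752805 0.27410563 0.20971021] [ 0.00360331  0.00223546 -0.99999101] 0.024418077836401497
[307.8808176  201.88768698]
[299.58310082 304.49244221]
hole [299.91887844 336.89966906]
```

View pics/p3.png

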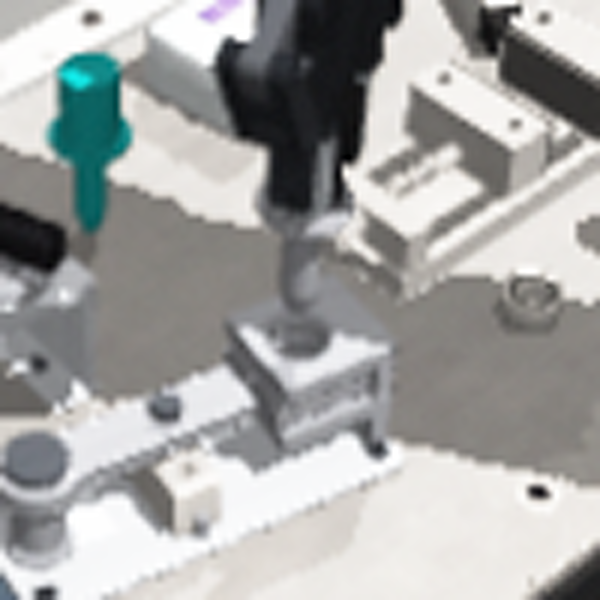

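The tip at (300,305) is directly above the hole at (300,337), and the flange is at (305,205). I'll lower it in stages and watch the force.

Request:
arm_command --rows "0 0 -8 0 0 0;0 0 -16 0 0 0;0 0 -24 0 0 0;0 0 -32 0 0 0;0 0 -38 0 0 0;0 0 -38 0 0 0"

```text
t: 7.68
tool_pos: [0.4172, 0.2739, 0.171]
tool_rot: [-3.078, -0.621, -0.004]
contact_force: [-0.5, 0.3, -0.4]
opening: 0.0243
```

Request:
arm_command --rows "0 0 -6 0 0 0;0 0 -12 0 0 0;0 0 -18 0 0 0;0 0 -22 0 0 0;0 0 -25 0 0 0;0 0 -26 0 0 0;0 0 -26 0 0 0"

```text
t: 8.55
tool_pos: [0.4173, 0.274, 0.145]
tool_rot: [-3.078, -0.621, -0.004]
contact_force: [-0.4, -0.4, -0.2]
opening: 0.0239
```

Request:
arm_command --rows "0 0 -1 0 0 0;0 0 -2 0 0 0;0 0 -2 0 0 0;0 0 -2 0 0 0"

```text
t: 9.05
tool_pos: [0.4175, 0.2741, 0.1443]
tool_rot: [-3.078, -0.621, -0.005]
contact_force: [-3.0, -1.8, 6.5]
opening: 0.0237
```

The contact comes at the height expected for a seated flange. Releasing now.

Request:
arm_command --rows "0 0 0 0 0 0;0 0 0 0 0 0;0 0 0 0 0 0;0 0 0 0 0 0;0 0 0 0 0 0;0 0 0 0 0 0;0 0 0 0 0 0;0 0 0 0 0 0" --jaw 1

```text
t: 10.05
tool_pos: [0.4175, 0.2741, 0.1443]
tool_rot: [-3.078, -0.621, -0.005]
contact_force: [0.1, -0.5, 0.4]
opening: 0.0858
```

Request:
arm_command --rows "0 0 15 0 0 0;0 0 40 0 0 0;0 0 80 0 0 0;0 0 120 0 0 0;0 0 160 0 0 0;0 -60 170 0 0 0;0 -120 170 0 0 0;0 -180 170 0 0 0;0 -240 170 0 0 0;0 -300 170 0 0 0;0 -300 170 0 0 0;0 -300 170 0 0 0"

```text
t: 11.55
tool_pos: [0.4175, -0.0258, 0.3151]
tool_rot: [-3.079, -0.62, -0.006]
contact_force: [0.0, 0.9, -0.3]
opening: 0.0855
```

Run:
```python
from h import *
S=cam("scene");T=cam("top");o=monitor.get_obs();print(o["t"],o["tool_pos"],o["opening"])
a=T["frame"][140:240,245:375];b=S["frame"][160:260,250:380]
save("p4",np.vstack([a,b]),3)
X=[[.417,.274,.06],[.417,.274,.098]]
print(((proj(T,X)-[245,140]+.5)*3),((proj(S,X)-[250,60]+.5)*3))
```

```text
11.65 [ 0.41757718 -0.02475786  0.31472703] 0.08561005932814046
[[309.34224946 258.68527996]
 [313.75229298 252.45796491]] [[309.20943922 423.69983453]
 [312.08222659 386.12048794]]
```

View pics/p4.png

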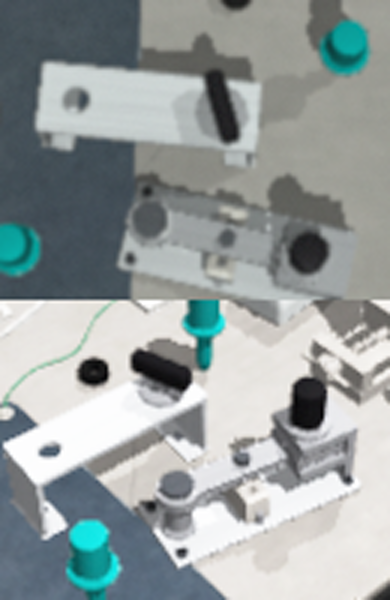

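The pin is seated upright: its knob top is at (309,250) in the top view and (309,386) in the scene view, against (314,252) and (312,386) expected. The short pin is unmoved.

```bash
python3 -c "
from station import workorder;print(workorder.finish_job())"
```

```text
the job is handed in; nothing more can be done
None
```

I took the long pin out of the stand, put it down through the fork and the arm's eye, and let go. I then backed the gripper well clear and handed the job in at about 11.7 s of the 48 s allowed.

- **Seating:** Contact came at the tool height expected for a flange resting on the fork. The reading was about 6.5 N upward, with no resistance on the way down.
- **Position:** In the last pictures the pin stands upright in the fork. Its knob top is within about 2 px of where it should be, roughly 3 mm, against the 12 mm allowed. I read those pixel positions by eye.
- **Short pin:** It looks unmoved in its stand hole. I judged this from the pictures and did not measure it again.
- **Small disagreements:** My hole position differed by about 1.5 mm between the two cameras. The grip opening read 24 mm on the 26 mm knob. No check failed.

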